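# Trip the feeder's breaker, take off the wire bobbin, re-arm the breaker

## Robot

A 7-joint arm with a two-finger parallel gripper is mounted at the origin on the work surface. World frame = base frame: x ahead of the robot, y to its left, z up, the work surface at z = 0. Lengths are in mm, angles in rad, forces in N, time in s.
With the tool pointing down it reaches from about 400 to 875 mm from the base axis. Payload 6.5 kg.
Tool frame: the origin (TCP) lies midway between the tips of the shut fingers; the grasp point (between the pads) lies 19 mm behind it; z points along the fingers, x is the direction in which the jaws open and shut, and the axes are right-handed (so a half turn about z gives the same grasp; the last joint's range is limited). The gripper opens to 85 mm and grips with 20 to 120 N. Pads are 22 mm wide; open, the fingers measure 114 mm over their backs; the gripper's body (76 mm by 85 mm) begins 54 mm behind the grasp point. The pads swing forward as they close: fully open they stand 13 mm farther back than shut.
Start: joints at [-1.327, 0.536, -0.004, 1.538, 0.003, 1.067, -0.071], TCP at [198.16, 619.05, 231.29] pointing down, gripper open.
Joint ranges: [-2.7, 2.7], [-0.37, 2.16], [-1.27, 1.26], [0.24, 2.4], [-1.31, 4.45], [0.19, 1.91], [-2.76, 2.76]. Speed limits (rad/s): [2.39, 2.39, 3.14, 3.14, 3.14, 3.14, 3.14].

## Interface

Orientations are given as [roll, pitch, yaw] about the fixed x, y, z axes, in that order (R = Rz(yaw) Ry(pitch) Rx(roll)).
In Python, from bench import ctrl, eyes, finish_job gives the robot as it stands. The module is installed in compiled form; this text tells all that it offers.
- The arm moves only by the shell command python3 -m pendant 'ROWS' [FORCE]. ROWS is JSON, a list of rows, each a list of 3 entries, a list of its own where there are three numbers: the shift along the tool's x, y, z in cm, then the turn, a rotation vector about the tool's x, y, z in degrees, then the finger opening in cm, from 0 to 8.54. A call has 1 to 20 rows; each row is the pose to reach, as a shift and turn from the pose commanded when the call began, along the tool's axes at that moment; what a row does not reach only later rows make up. A row lasts 1/10 s, in which the tool goes at most 50 mm and 8.59 degrees, less where a joint would pass 70% of its speed; a pose out of reach is approached as far as the arm can. A call with a gripper value outside its range is refused whole. The fingers move at their own pace and stop on an object; FORCE is the grip in N (left out, the last holds). Time passes only in rows, so rows that repeat a pose let the fingers close. It gives the time, the measured TCP pose, the force and the opening at its end, in the units of the state.
- ctrl.sense(): the state, without advancing time (a new reading comes with each control period).
- eyes.capture(name): name is "scene" or "top" or "wrist"; returns a dict with "img" (420x560x3 uint8, red, green, blue), "fx", "fy", "cx", "cy" (pixels), "dist" ([k1, k2, p1, p2, k3] as OpenCV has them; the pictures are not rectified), "position" and "rotation" of the camera in the world. Camera axes: x right, y down, z forward; pixel columns grow to the right and rows downward; lengths in mm; the calibration is good to about 2 mm. A picture is of the moment at which its call begins. There is no depth.
- finish_job(): hands the job in, once; it reports no verdict.
Trained networks look in a picture, given as the dict that the camera call returned (one of the last four; its "shot" number tells which), for a name from the list of things; names that differ only in an ending like _2 or _b are one class to them, and where a whole thing is asked for, a point or a joint stands for the part that bears it (a point fixed in the world has none). Each returns a list of dicts, best first, with "p" (0 to 1); they miss things now and then, are a little off and sometimes report something else, mostly with a low value. They report only what shows in the picture. A call takes as long as a camera call. They do not tell look-alikes from the thing itself.
- eyes.look_for(picture, thing): "point" ([x, y, z] in mm, in world coordinates, good to about 4 mm: the middle of the surface that is visible of it).
The state is a dict: "clock": time; "qpos": joint angles; "joint_velocities": joint speeds; "joint_torque": joint torques, N m; "tool_pos": TCP position; "eef_rot": TCP orientation; "force": force on the tool from outside, world axes, zero at the start; "moment": the same for the moment, N m; "gripper_width": finger opening in mm.
Only numpy, scipy, OpenCV 4.12 (cv2) and the standard library are available. Lean on these libraries where they do the work, as an engineer would, in place of code of your own. Each camera call takes 0.05 s, during which the arm holds its last target. There are 200 camera calls.

## Task

Take the wire bobbin off the feeder with the power off: press the test button on the supply box until its lever drops, then slide the bobbin up off its spindle and stand it upright in the steel tray. Afterwards re-arm the breaker, pushing the lever from where it dropped firmly all the way down to its stop, then lift it right up until it latches and stays up on its own. Leave everything else on the bench standing where it is.

Things in the scene. Friction and masses are not known exactly. Their poses are not given: they have to be found in the camera images.
- breaker: Grey supply box fixed to the bench, 130 (x) x 220 (y) x 100 mm high. Origin: centre of its underside; x points to its back, so the lever falls over its front, -x side; z up. The lever stands at its +y half, the test button on top at its -y half.
- lever (a joint): Lever angle in rad: about 0 upright and latched, growing as the tip falls to the box's -x side. A spring holds it at about 1.05 (tripped, part way down); lower stop 1.52 (about level), upper stop -0.05. After a trip it latches only if first pushed to the lower stop, then lifted to the upper stop; each takes some 5 N at the grip. It catches within 0.05 rad of the upper stop.
- lever_hinge (a point): Point on the lever's hinge line (parallel to the box's y), 85 mm above the bench, 50 mm to -x and 60 mm to +y of the box's origin. The box's front face is 15 mm to -x of it and its top 15 mm above.
- lever_grip (a point): Middle of the lever's black plastic grip, 95 mm from the hinge. The grip is a block 50 mm long along the lever (from 68 to 118 mm from the hinge), 26 mm wide (along the box's y) and 20 mm thick, on a steel bar 18 mm wide. Its z axis points from the hinge to the tip.
- test (a joint): Test button travel in m, 0 out, 0.010 fully in. Spring return; it gets stiffer part way in, not at the same depth each time, and the breaker trips 6 to 9 mm in, at about 7 to 10 N.
- test_top (a point): Centre of the test button's round top face (28 mm across, grey, in a black collar of 44 mm), 118 mm above the bench when out. Pressed straight down, it ends flush with the collar.
- feeder: Blue wire feeder base fixed to the bench, 130 (x) x 120 (y) x 40 mm high, with an upright steel spindle in the middle of its top: 17 mm across, ending 90 mm above the bench. Origin: centre of its underside, z up.
- bobbin: Black bobbin wound with copper wire, about 0.3 to 0.6 kg, standing on the feeder over the spindle. 90 mm tall: two flanges of 80 mm across, at 0 to 5 mm and 55 to 60 mm, with the winding (69 mm across) between them, and a bare neck 36 mm across from 60 to 90 mm to hold it by. Bore 22 mm. Origin: centre of its underside, z up to the neck.
- tray: Shallow open steel tray fixed to the bench, 170 (x) x 150 (y) x 30 mm high, walls and floor 4 mm. Origin: centre of its underside.
- tray_in (a point): Centre of the tray's inner floor, 4 mm above the bench; axes as the tray's.
- spray: Bystander: aerosol can, 66 mm across, 195 mm tall. Origin: centre of its foot.
- oil: Bystander: amber bottle, 64 mm across, 170 mm tall. Origin: centre of its foot.
- tin: Bystander: round tin, 90 mm across, 100 mm tall. Origin: centre of its foot.
- tape: Bystander: roll of grey tape lying flat, 100 mm across, 45 mm tall. Origin: centre of its underside.
Mind the look-alikes: they are no part of the job. What is shaped like the feeder but pink is not meant.

How it is judged:
By the outcome, as a careful person would: the job done as asked, in the order asked, and still so for the second after the job is handed in, with the robot touching nothing.
It also fails if it takes over 72 s, if anything falls off the work surface, if the arm or the gripper's body presses on something with over 40 N, if the wrist force passes 120 N, or if a joint passes its speed limit or range.

## Working session

There is one attempt and no reset: what is moved stays moved. The work goes in short steps, Python scripts to look and compute and a shell command to move; the robot and the scene stay as the last step left them, time stands still between calls to the robot, and variables do not carry over. Pictures are saved under pics/ and viewed, about 8 in all and at most 12, crops included, and the job is handed in when it is done.

```bash
mkdir -p pics
cat > h.py <<'E'
import numpy as np,cv2
from bench import ctrl,eyes
from scipy.spatial.transform import Rotation as R
np.set_printoptions(precision=1,suppress=True)
def cam(c):
    return np.array([[c['fx'],0,c['cx']],[0,c['fy'],c['cy']],[0,0,1.]]),np.array(c['dist'],float),np.array(c['position'],float),np.array(c['rotation'],float)
def ray(c,u,v,z):
    K,d,p,r=cam(c); n=cv2.undistortPoints(np.array([[[u,v]]],float),K,d)[0,0]
    w=r@np.array([n[0],n[1],1]); return p+w*(z-p[2])/w[2]
def proj(c,P):
    K,d,p,r=cam(c); q=cv2.projectPoints((np.atleast_2d(P)-p)@r,np.zeros(3),np.zeros(3),K,d)[0]; return q[:,0]
def save(c,n,s=1): 
    im=c['img'][:,:,::-1]; cv2.imwrite('pics/'+n+'.png',cv2.resize(im,None,fx=s,fy=s))
def st():
    s=ctrl.sense(); print(s['clock'],np.array(s['tool_pos']),np.array(s['eef_rot']),'F',np.array(s['force']),'w',s['gripper_width'],'q',np.round(s['qpos'],2))
    return s
E
python3 - <<'E'
from h import *
s=st()
print(np.array(s['eef_rot']))
for n in('scene','top'):
    c=eyes.capture(n); save(c,n+'0',1.4 if n=='top' else 1.4)
    print(n,c['position'],np.array(c['rotation']).shape)
    for t in 'breaker lever_grip test_top feeder bobbin tray tray_in spray oil tin tape'.split():
        print(t,[(round(d['p'],2),np.round(d['point']).tolist()) for d in eyes.look_for(c,t)[:3]])
E
```

```text
0.0 [198.  618.5 230.4] [3.1 0.  1.3] F [ 0.  -0.6  0.3] w 85.27037455492861 q [-1.3  0.5 -0.   1.5  0.   1.1 -0.1]
[3.1 0.  1.3]
scene [ 828.9 -556.8 1128.9] (3,)
breaker [(0.56, [629.0, -74.0, 98.0]), (0.37, [635.0, -114.0, 121.0])]
lever_grip [(0.48, [560.0, -11.0, 185.0])]
test_top [(0.44, [628.0, -110.0, 119.0])]
feeder [(0.91, [458.0, 336.0, 36.0]), (0.74, [232.0, 366.0, 40.0]), (0.62, [331.0, 180.0, 42.0])]
bobbin [(0.57, [435.0, 353.0, 99.0]), (0.34, [670.0, 347.0, 32.0])]
tray [(0.71, [470.0, -323.0, 1.0])]
tray_in [(0.56, [472.0, -328.0, 4.0])]
spray [(0.57, [758.0, 224.0, 124.0])]
oil [(0.62, [748.0, -254.0, 111.0])]
tin [(0.63, [634.0, -361.0, 94.0])]
tape [(0.68, [669.0, 351.0, 29.0])]
top [ 393.    17.  1376.7] (3,)
breaker [(0.95, [616.0, -48.0, 101.0])]
lever_grip [(0.49, [552.0, 5.0, 203.0])]
test_top [(0.55, [623.0, -105.0, 116.0])]
feeder [(0.87, [437.0, 353.0, 39.0]), (0.77, [221.0, 377.0, 46.0]), (0.59, [322.0, 192.0, 39.0])]
bobbin [(0.78, [425.0, 361.0, 100.0]), (0.43, [624.0, -105.0, 115.0])]
tray [(0.71, [473.0, -329.0, 4.0])]
tray_in [(0.84, [479.0, -328.0, 8.0])]
spray [(0.9, [738.0, 238.0, 154.0])]
oil [(0.78, [728.0, -232.0, 108.0])]
tin [(0.78, [626.0, -340.0, 99.0])]
tape [(0.81, [662.0, 354.0, 42.0]), (0.38, [476.0, -327.0, 7.0])]
```

View images.

```bash
sed -i "s/np.array(c\['rotation'\],float)$/R.from_euler('xyz',c['rotation']).as_matrix()/" h.py; grep -n euler h.py; python3 -c "
from h import *
c=eyes.capture('top'); print(proj(c,[[425,361,90],[479,-328,4],[552,5,180],[623,-105,118],[198,618,230]])*1.4)"
```

```text
6:    return np.array([[c['fx'],0,c['cx']],[0,c['fy'],c['cy']],[0,0,1.]]),np.array(c['dist'],float),np.array(c['position'],float),R.from_euler('xyz',c['rotation']).as_matrix()
[[201.2 345.1]
 [551.7 326.2]
 [390.2 276.1]
 [448.8 244.2]
 [ 22.5 474.3]]
```

View pics/top0.png

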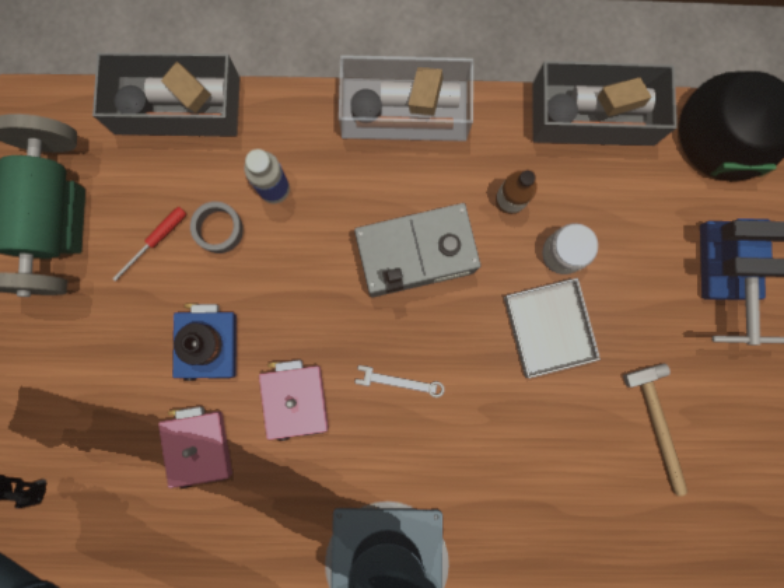

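View pics/scene0.png

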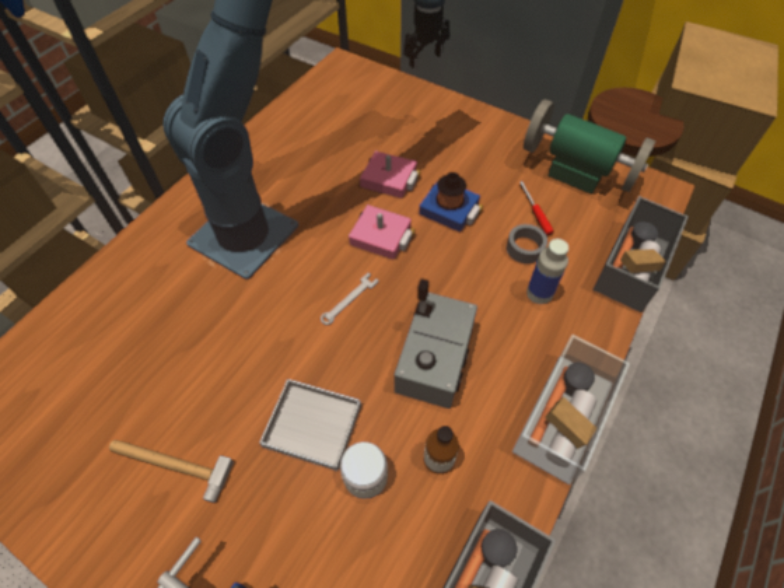

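The top view (784×588 scale) shows the blue feeder with the bobbin neck at (194,343). The breaker corners are at (357,229), (465,206), (478,268) and (370,293), the button is at (450,244), the lever is upright at (393,273), and the tray corners are at (507,294) to (599,360). The pink feeders are decoys.

Run:
```python
from h import *
c=eyes.capture('top'); f=lambda u,v,z: ray(c,u/1.4,v/1.4,z)
B=[f(*p,100) for p in((357,229),(465,206),(478,268),(370,293))]
T=[f(*p,30) for p in((507,294),(578,280),(599,360),(527,377))]
F=[f(*p,40) for p in((173,313),(235,311),(235,378),(174,379))]
for n,X in(('brk',B),('tray',T),('feed',F)):
    X=np.array(X); print(n,X.mean(0),[np.linalg.norm(X[i]-X[i-1]) for i in range(4)],[np.degrees(np.arctan2(*(X[i]-X[i-1])[[1,0]])) for i in range(4)])
print('button',f(450,244,118),'neck',f(193.5,343,130))
s=st(); print(R.from_euler('xyz',s['eef_rot']).as_matrix())
```

```text
brk [616.1 -47.2 100. ] [np.float64(125.70092407060696), np.float64(212.38838569433494), np.float64(122.64681155162354), np.float64(211.32000225221088)] [np.float64(12.60990845737942), np.float64(-76.61231199559704), np.float64(-167.91910356931297), np.float64(104.22129609011111)]
tray [ 474.6 -323.7   30. ] [np.float64(169.85748122662213), np.float64(147.15647602387887), np.float64(165.3494909182697), np.float64(149.0997747632537)] [np.float64(13.754638722850068), np.float64(-77.75987361881992), np.float64(-165.55461474876162), np.float64(103.99698010939545)]
feed [426.2 368.4  40. ] [np.float64(130.36147655869482), np.float64(123.46908023159503), np.float64(132.09918857742068), np.float64(120.45716488389667)] [np.float64(3.4803339785580008), np.float64(-87.04485084487062), np.float64(-177.83836619112046), np.float64(92.13199435849853)]
button [ 623.4 -107.2  118. ] neck [427.5 364.6 130. ]
1.3 [198.1 619.1 231.3] [ 3.1 -0.   1.3] F [-0.2  0.8  0.2] w 85.41923022655342 q [-1.3  0.5 -0.   1.5  0.   1.1 -0.1]
[[ 0.3  1.   0. ]
 [ 1.  -0.3  0. ]
 [ 0.   0.  -1. ]]
```

```bash
cat >> h.py <<'E'
def go(x,y,z,yaw,s=None):
    s=s or ctrl.sense(); r=R.from_euler('xyz',s['eef_rot']); t=R.from_euler('xyz',[np.pi,0,np.radians(yaw)])
    print('shift cm',np.round(r.inv().apply(np.array([x,y,z])-s['tool_pos'])/10,2),'turn',(r.inv()*t).as_rotvec(degrees=True))
E
python3 -c "
from h import *
for a in((198,619,290,74.5),(427,228,290,33),(623,-107,290,-10),(623,-107,180,-10)): go(*a)"
```

```text
shift cm [-0.  -0.  -5.9] turn [ 0.  -0.  -2.2]
shift cm [-30.3  33.7  -5.9] turn [ 0.  -0.  39.3]
shift cm [-56.2  62.6  -5.9] turn [ 0.  -0.  82.3]
shift cm [-56.2  62.6   5.1] turn [ 0.  -0.  82.3]
```

```bash
python3 -m pendant '[[[0,0,-5],[0,0,0],0],[[-10,11,-5.9],[0,0,14],0],[[-30,33.5,-5.9],[0,0,40],0],[[-30,33.5,-5.9],[0,0,40],0],[[-30,33.5,-5.9],[0,0,40],0],[[-30,33.5,-5.9],[0,0,40],0],[[-30,33.5,-5.9],[0,0,40],0],[[-56.2,62.6,-5.9],[0,0,82],0],[[-56.2,62.6,-5.9],[0,0,82],0],[[-56.2,62.6,-5.9],[0,0,82],0],[[-56.2,62.6,-5.9],[0,0,82],0],[[-56.2,62.6,-5.9],[0,0,82],0],[[-56.2,62.6,-5.9],[0,0,82],0],[[-56.2,62.6,-5.9],[0,0,82],0],[[-56.2,62.6,-5.9],[0,0,82],0],[[-56.2,62.6,-5.9],[0,0,82],0],[[-56.2,62.6,-5.9],[0,0,82],0],[[-56.2,62.6,-5.9],[0,0,82],0],[[-56.2,62.6,-5.9],[0,0,82],0],[[-56.2,62.6,-5.9],[0,0,82],0]]'
python3 - <<'E'
from h import *
st(); c=eyes.capture('wrist'); save(c,'w1',1.4)
for t in('test_top','lever_grip'): print(t,[(round(d['p'],2),np.round(d['point'])) for d in eyes.look_for(c,t)[:3]])
print(proj(c,[[623.4,-107.2,118],[554,0,203]])*1.4)
go(623,-107,135,-10)
E
```

```text
clock: 3.3
tool_pos: [623.0, -108.0, 289.9]
eef_rot: [3.141, 0.001, -0.172]
force: [-0.1, 0.8, 0.7]
gripper_width: 0.2
3.3 [ 623.  -108.   289.9] [ 3.1  0.  -0.2] F [-0.1  0.8  0.7] w 0.224095032790414 q [-0.3  0.5  0.6  1.6 -0.3  1.2  0.2]
test_top [(0.84, array([ 622., -104.,  117.]))]
lever_grip [(0.65, array([560.,  -0., 198.]))]
[[388.9 266.1]
 [204.1 107.9]]
shift cm [ 0.1  0.2 15.5] turn [-0.1  0.   0.4]
```

View pics/w1.png

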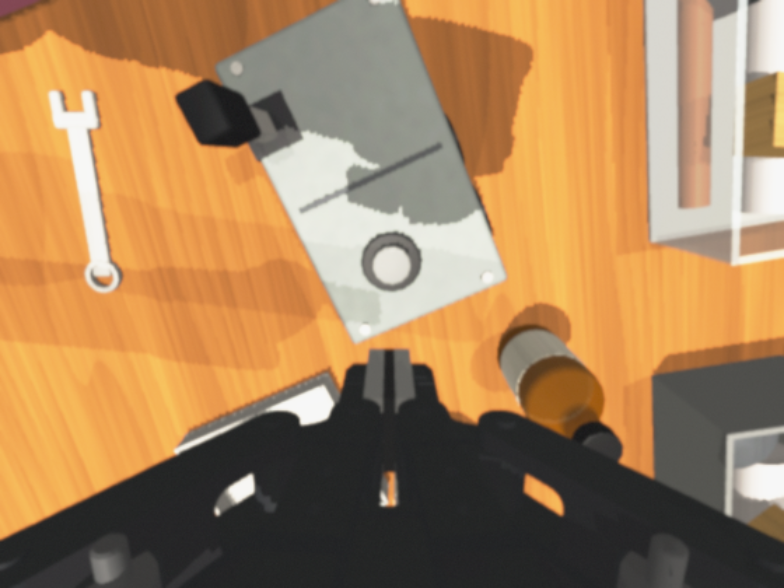

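The wrist view shows the button at (392,263), within about 3 px of my estimate, and the lever tip at (215,110). Pressing.

```bash
python3 -m pendant '[[[0.2,0.1,5],[0,0,0],0],[[0.2,0.1,10],[0,0,0],0],[[0.2,0.1,15],[0,0,0],0],[[0.2,0.1,16.5],[0,0,0],0],[[0.2,0.1,16.9],[0,0,0],0],[[0.2,0.1,17.2],[0,0,0],0],[[0.2,0.1,17.4],[0,0,0],0],[[0.2,0.1,17.5],[0,0,0],0],[[0.2,0.1,17.6],[0,0,0],0],[[0.2,0.1,17.7],[0,0,0],0],[[0.2,0.1,17.8],[0,0,0],0],[[0.2,0.1,17.8],[0,0,0],0]]'
python3 - <<'E'
from h import *
st(); c=eyes.capture('wrist'); 
for t in('test_top','lever_grip'): print(t,[(round(d['p'],2),np.round(d['point'])) for d in eyes.look_for(c,t)[:3]])
E
```

```text
clock: 4.65
tool_pos: [626.1, -108.5, 113.6]
eef_rot: [-3.141, -0.003, -0.17]
force: [0.8, 0.9, 8.1]
gripper_width: 0.1
4.65 [ 626.1 -108.5  113.6] [-3.1 -0.  -0.2] F [0.8 0.9 8.1] w 0.0626297269210817 q [-0.2  0.7  0.5  1.7 -0.4  0.8  0.2]
test_top [(0.67, array([621., -94., 111.]))]
lever_grip [(0.76, array([562.,  -1., 128.])), (0.35, array([623., -97., 111.]))]
```

```bash
python3 -m pendant '[[[0,0.1,0.1],[0,0,0],0],[[0,0.1,0.2],[0,0,0],0],[[0,0.1,0.3],[0,0,0],0],[[0,0.1,0.4],[0,0,0],0],[[0,0.1,0.4],[0,0,0],0]]'
python3 - <<'E'
from h import *
st(); c=eyes.capture('top'); 
for t in('lever_grip',): print(t,[(round(d['p'],2),np.round(d['point'])) for d in eyes.look_for(c,t)[:3]])
w=eyes.capture('wrist'); save(w,'w2',1); print(proj(w,[[554-80,-18,132]]))
print(proj(c,[[554,0,203],[554-80,-18,132]]))
cv2.imwrite('pics/t2.png',cv2.hconcat([cv2.resize(c['img'][120:260,220:400,::-1],None,fx=2.5,fy=2.5)[:350],cv2.resize(w['img'][:,:,::-1],(467,350))][:2]))
E
```

```text
clock: 5.3
tool_pos: [626.0, -108.6, 109.3]
eef_rot: [-3.14, -0.002, -0.17]
force: [1.8, 2.5, 5.8]
gripper_width: 0.1
5.3 [ 626.  -108.6  109.3] [-3.1 -0.  -0.2] F [1.8 2.5 5.8] w 0.06850054503205522 q [-0.2  0.7  0.5  1.7 -0.4  0.8  0.3]
lever_grip []
[[-186.   131.4]]
[[280.9 195.2]
 [286.9 229.8]]
```

View pics/t2.png

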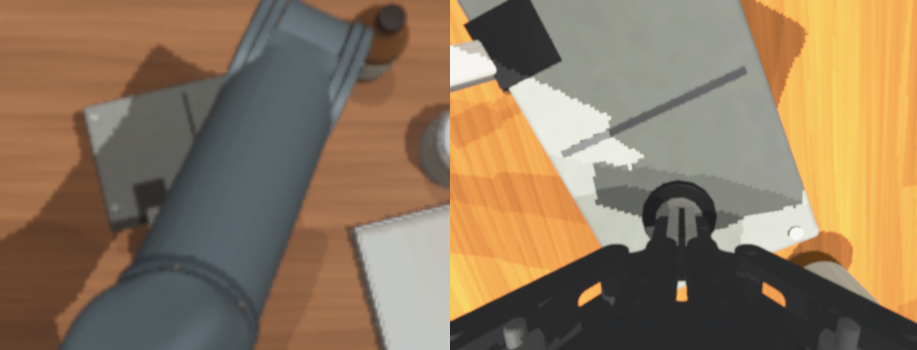

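```bash
python3 -m pendant '[[[0,0,-5],[0,0,0],0],[[0,0,-10],[0,0,0],0],[[0,0,-15],[0,0,0],0],[[0,0,-17],[0,0,0],0],[[0,0,-17],[0,0,0],8]]'
python3 - <<'E'
from h import *
st(); w=eyes.capture('wrist'); cv2.imwrite('pics/w3.png',cv2.resize(w['img'][:,:,::-1],(400,300)))
print([(round(d['p'],2),np.round(d['point'])) for d in eyes.look_for(w,'lever_grip')[:3]])
go(427.5,364.6,290,40);go(427.5,364.6,210,40)
E
```

```text
clock: 5.95
tool_pos: [626.1, -110.0, 282.0]
eef_rot: [-3.141, -0.006, -0.17]
force: [-0.3, -0.2, 0.4]
gripper_width: 13.2
5.95 [ 626.1 -110.   282. ] [-3.1 -0.  -0.2] F [-0.3 -0.2  0.4] w 13.241036763680386 q [-0.3  0.5  0.6  1.6 -0.3  1.2  0.2]
[(0.94, array([494., -15., 133.]))]
shift cm [-27.4 -43.4  -1.2] turn [ -0.    0.1 -49.7]
shift cm [-27.4 -43.4   6.8] turn [ -0.    0.1 -49.7]
```

View pics/w3.png

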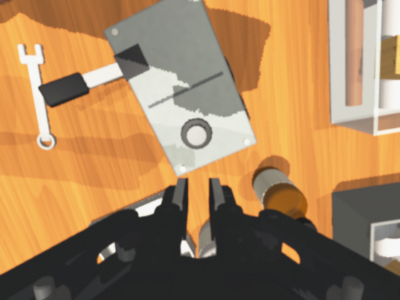

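The lever has dropped: its grip now lies in front of the box at (63,90). On to the bobbin.

```bash
python3 -m pendant '[[[-27.4,-43.4,-1.2],[0,0,-50],8],[[-27.4,-43.4,-1.2],[0,0,-50],8],[[-27.4,-43.4,-1.2],[0,0,-50],8],[[-27.4,-43.4,-1.2],[0,0,-50],8],[[-27.4,-43.4,-1.2],[0,0,-50],8],[[-27.4,-43.4,-1.2],[0,0,-50],8],[[-27.4,-43.4,-1.2],[0,0,-50],8],[[-27.4,-43.4,-1.2],[0,0,-50],8],[[-27.4,-43.4,-1.2],[0,0,-50],8],[[-27.4,-43.4,-1.2],[0,0,-50],8],[[-27.4,-43.4,-1.2],[0,0,-50],8],[[-27.4,-43.4,-1.2],[0,0,-50],8]]'
python3 - <<'E'
from h import *
st(); c=eyes.capture('wrist'); save(c,'w4',1)
for t in('bobbin',): print(t,[(round(d['p'],2),np.round(d['point'])) for d in eyes.look_for(c,t)[:3]])
print(proj(c,[[427.5,364.6,130]]))
E
```

```text
clock: 7.25
tool_pos: [425.5, 366.7, 288.2]
eef_rot: [-3.141, 0.004, 0.708]
force: [0.4, -1.4, -0.8]
gripper_width: 79.7
7.25 [425.5 366.7 288.2] [-3.1  0.   0.7] F [ 0.4 -1.4 -0.8] w 79.71897869359682 q [-1.   0.3  0.2  1.7 -0.1  1.1 -0. ]
bobbin [(0.71, array([424., 376., 103.]))]
[[278. 197.]]
```

View pics/w4.png

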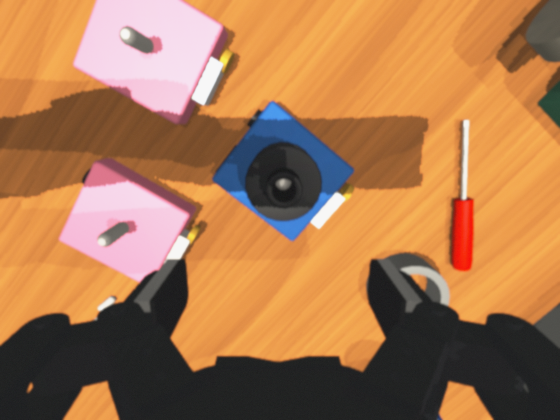

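Neck centre at about (284,187), on the blue feeder; the estimate projected to (278,197), so I correct it.

Run:
```python
from h import *
c=eyes.capture('wrist'); im=c['img'].astype(int); 
print(ray(c,284,187,130),ray(c,283,181,100))
# flange fit: dark blob
m=((im.max(2)<75)).astype(np.uint8); m[250:]=0; m[:130]=0; m[:,:225]=0; m[:,345:]=0
k=cv2.connectedComponentsWithStats(m); 
i=1+k[2][1:,4].argmax(); print(k[2][i],k[3][i])
p=np.argwhere(k[1]==i)[:,::-1].astype(np.float32); print(cv2.minEnclosingCircle(p), ray(c,*cv2.minEnclosingCircle(p)[0],100))
```

```text
[428.8 371.5 130. ] [428.3 371.2 100. ]
[ 245  138   76   70 4063] [282.8 173.7]
((282.97021484375, 175.5982666015625), 38.50621032714844) [424.6 375.5 100. ]
```

Run:
```python
from h import *
go(428,369,195,40)
```

```text
shift cm [ 0.4 -0.6  9.4] turn [0.1 0.1 0.1]
```

```bash
python3 -m pendant '[[[0.4,-0.2,4.7],[0,0,0],8],[[0.4,-0.2,9.4],[0,0,0],8],[[0.4,-0.2,9.4],[0,0,0],8],[[0.4,-0.2,9.4],[0,0,0],8]]'
python3 - <<'E'
from h import *
st(); c=eyes.capture('wrist'); print(proj(c,[[428,369,130],[428,369,100]])); t=eyes.capture('top')
print([(round(d['p'],2),np.round(d['point'])) for d in eyes.look_for(c,'bobbin')[:3]])
cv2.imwrite('pics/w5.png',cv2.hconcat([c['img'][:,:,::-1],cv2.resize(t['img'][200:290,110:170,::-1],(280,420),interpolation=2)])[:, :800])
E
```

```text
clock: 7.8
tool_pos: [430.7, 367.2, 196.7]
eef_rot: [3.141, 0.001, 0.7]
force: [-0.1, -0.1, 1.2]
gripper_width: 79.9
7.8 [430.7 367.2 196.7] [3.1 0.  0.7] F [-0.1 -0.1  1.2] w 79.86682926392197 q [-0.9  0.4  0.2  1.8 -0.1  0.9  0. ]
[[275.9 219.2]
 [276.1 207.5]]
[(0.56, array([423., 378., 100.]))]
```

View pics/w5.png

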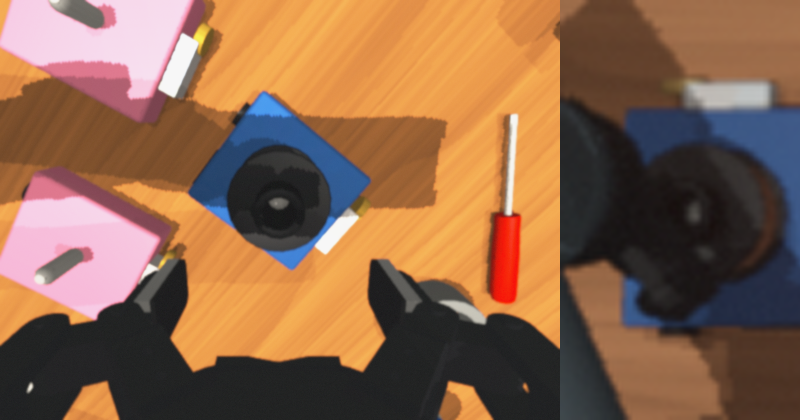

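Run:
```python
from h import *
c=eyes.capture('wrist')
print(ray(c,279,199,100),ray(c,278.5,211,130))
go(430,373,101,40)
```

```text
[426.9 377.8 100. ] [427.2 376.6 130. ]
shift cm [ 0.1 -0.3  9.8] turn [-0.  -0.2  0.2]
```

Run:
```python
from h import *
c=eyes.capture('wrist')
X=np.array([ray(c,u,v,40) for u,v in((264,92),(370,181),(293,268),(189,190))]);print(X.mean(0),X)
print('spindle',ray(c,278,202,90)); print(c['position'],np.degrees(c['rotation']),ctrl.sense()['tool_pos'])
t=eyes.capture('top'); s=t['img'][200:290,110:170]
# top pixel of bobbin flange now: crop scale 4.667
for u,v,z in((690,210,130),(712,212,100)): print(ray(t,110+(u-560)/4.667,200+v/4.667,z))
```

```text
[428.6 377.1  40. ] [[364.5 431.9  40. ]
 [490.4 435.4  40. ]
 [493.5 321.7  40. ]
 [366.  319.2  40. ]]
spindle [429.2 373.8  90. ]
[387.2 421.2 342. ] [164.5  -0.3  40.2] [431.  369.6 198.4]
[427.5 365.6 130. ]
[427.4 361.4 100. ]
```

```bash
python3 - <<'E'
from h import *
go(428,371,150,2);go(428,371,102,2)
E
python3 -m pendant '[[[-0.1,-0.3,0],[0,0,8],8],[[-0.1,-0.3,0],[0,0,16],8],[[-0.1,-0.3,0],[0,0,24],8],[[-0.1,-0.3,0],[0,0,32],8],[[-0.1,-0.3,2],[0,0,38],8],[[-0.1,-0.3,4.5],[0,0,38],8],[[-0.1,-0.3,4.5],[0,0,38],8],[[-0.1,-0.3,4.5],[0,0,38],8]]'
python3 - <<'E'
from h import *
st();c=eyes.capture('wrist'); P=c['img'][:,:,::-1]; cv2.imwrite('pics/w6.png',P)
q=proj(c,[[428,371,130],[428,371,100]]); print(q); st()
E
```

```text
shift cm [-0.1 -0.3  4.8] turn [-0.1 -0.2 38.2]
shift cm [-0.1 -0.3  9.6] turn [-0.1 -0.2 38.2]
clock: 8.9
tool_pos: [427.4, 370.7, 152.0]
eef_rot: [-3.141, -0.0, 0.04]
force: [0.8, -1.0, 0.7]
gripper_width: 80.0
8.9 [427.4 370.7 152. ] [-3.1 -0.   0. ] F [ 0.8 -1.   0.7] w 79.96886942071788 q [-1.1  0.5  0.3  1.9 -0.2  0.8 -0.6]
[[278.8 248.9]
 [278.5 230.7]]
8.95 [427.8 371.  152.6] [-3.1 -0.   0. ] F [0.  0.6 0.5] w 80.08313304776809 q [-1.1  0.5  0.3  1.9 -0.2  0.8 -0.6]
```

View pics/w6.png

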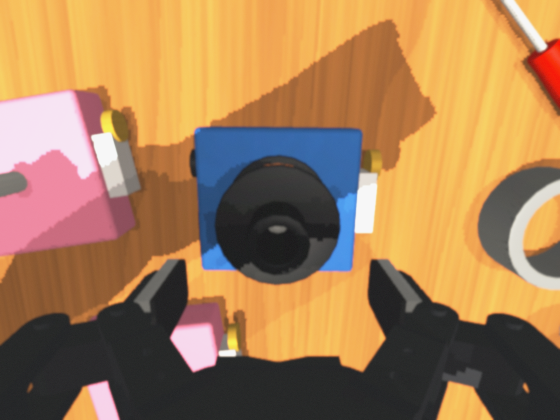

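Run:
```python
from h import *
c=eyes.capture('wrist'); s=ctrl.sense(); r=R.from_euler('xyz',s['eef_rot']); p=np.array(s['tool_pos'])
for o in((0,0,0),(0,11,0),(0,-11,0)): print(o,proj(c,p+r.apply(o)))
print(c['position']-p)
```

```text
(0, 0, 0) [[278.  266.9]]
(0, 11, 0) [[278.  287.7]]
(0, -11, 0) [[278.1 245.4]]
[ -3.3  67.6 143.1]
```

```bash
python3 -m pendant '[[[0,-0.4,2],[0,0,0],8],[[0,-0.4,3.5],[0,0,0],8],[[0,-0.4,4.5],[0,0,0],8],[[0,-0.4,4.8],[0,0,0],8],[[0,-0.4,4.8],[0,0,0],8]]'
python3 - <<'E'
from h import *
st();c=eyes.capture('wrist'); P=c['img'][:,:,::-1]; cv2.imwrite('pics/w7.png',P)
E
```

```text
clock: 9.5
tool_pos: [427.0, 374.2, 103.1]
eef_rot: [3.141, 0.0, 0.039]
force: [0.3, 0.0, 1.0]
gripper_width: 79.7
9.5 [427.  374.2 103.1] [3.1 0.  0. ] F [0.3 0.  1. ] w 79.67843911576941 q [-1.   0.6  0.3  1.9 -0.3  0.7 -0.5]
```

View pics/w7.png

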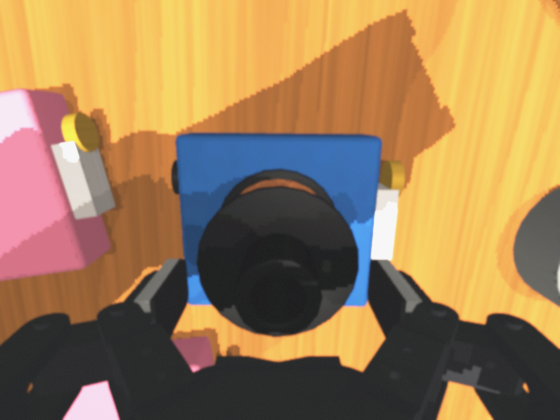

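The neck, at (278,293), lies between the pads (rows 260–315). Closing.

```bash
python3 -m pendant '[[[0,0,0],[0,0,0],2],[[0,0,0],[0,0,0],2],[[0,0,0],[0,0,0],2],[[0,0,0],[0,0,0],2],[[0,0,0],[0,0,0],2],[[0,0,0],[0,0,0],2],[[0,0,0],[0,0,0],2],[[0,0,0],[0,0,0],2]]' 70
python3 -m pendant '[[[0,0,-1],[0,0,0],2],[[0,0,-2],[0,0,0],2],[[0,0,-3],[0,0,0],2],[[0,0,-4],[0,0,0],2],[[0,0,-4],[0,0,0],2]]'
```

```text
clock: 10.35
tool_pos: [427.2, 374.8, 104.1]
eef_rot: [-3.141, -0.0, 0.04]
force: [-1.8, -0.8, 5.7]
gripper_width: 34.3
clock: 10.85
tool_pos: [427.9, 375.3, 145.1]
eef_rot: [-3.139, -0.002, 0.039]
force: [0.6, 0.7, -4.5]
gripper_width: 34.2
```

```bash
python3 -m pendant '[[[0,0,-5],[0,0,0],2],[[0,0,-10],[0,0,0],2],[[0,0,-14],[0,0,0],2],[[0,0,-14],[0,0,0],2]]'
python3 -c "
from h import *
st();go(450,100,280,2);go(475,-326,280,-36)"
```

```text
clock: 11.25
tool_pos: [429.9, 376.6, 289.3]
eef_rot: [-3.134, -0.008, 0.039]
force: [0.9, 0.1, -5.0]
gripper_width: 34.2
11.25 [429.9 376.6 289.3] [-3.1 -0.   0. ] F [ 0.9  0.1 -5. ] w 34.23549133657231 q [-1.1  0.3  0.4  1.7 -0.1  1.1 -0.6]
shift cm [ 0.9 27.7  0.7] turn [-0.5 -0.4  0.2]
shift cm [ 1.8 70.4  0.4] turn [-0.6 -0.3 38.2]
```

```bash
python3 -m pendant '[[[2,15,0],[0,0,4],2],[[2,15,0],[0,0,4],2],[[2,15,0],[0,0,4],2],[[4,35,0],[0,0,15],2],[[4,35,0],[0,0,15],2],[[4,35,0],[0,0,15],2],[[4,35,0],[0,0,15],2],[[2,70.4,0],[0,0,38],2],[[2,70.4,0],[0,0,38],2],[[2,70.4,0],[0,0,38],2],[[2,70.4,0],[0,0,38],2],[[2,70.4,0],[0,0,38],2],[[2,70.4,0],[0,0,38],2],[[2,70.4,0],[0,0,38],2],[[2,70.4,0],[0,0,38],2],[[2,70.4,0],[0,0,38],2],[[2,70.4,0],[0,0,38],2],[[2,70.4,0],[0,0,38],2],[[2,70.4,0],[0,0,38],2],[[2,70.4,0],[0,0,38],2]]'
python3 - <<'E'
from h import *
c=eyes.capture('wrist'); print([(round(d['p'],2),np.round(d['point'])) for d in eyes.look_for(c,'tray_in')[:3]],[(round(d['p'],2),np.round(d['point'])) for d in eyes.look_for(c,'tray')[:3]])
c=eyes.capture('top'); print([(round(d['p'],2),np.round(d['point'])) for d in eyes.look_for(c,'tray_in')[:3]])
st();go(475,-326,70,-36)
E
```

```text
clock: 13.25
tool_pos: [475.1, -327.0, 283.3]
eef_rot: [-3.141, 0.0, -0.622]
force: [-0.9, -0.5, -3.9]
gripper_width: 34.2
[(0.72, array([ 507., -296.,    2.]))] [(0.68, array([ 501., -294.,    4.]))]
[(0.98, array([ 482., -310.,    6.])), (0.46, array([484., -18., 134.]))]
13.5 [ 474.7 -328.   283.3] [-3.1 -0.  -0.6] F [ 0.4  0.1 -4.1] w 33.87242100064889 q [-0.1  0.4  0.8  1.7 -0.3  1.1  0.2]
shift cm [-0.1 -0.2 21.3] turn [-0.  -0.   0.3]
```

```bash
python3 -m pendant '[[[0,0,5],[0,0,0],2],[[0,0,10],[0,0,0],2],[[0,0,15],[0,0,0],2],[[0,0,19],[0,0,0],2],[[0,0,20],[0,0,0],2],[[0,0,20.5],[0,0,0],2],[[0,0,20.8],[0,0,0],2],[[0,0,20.8],[0,0,0],2]]'
```

```text
clock: 14.3
tool_pos: [475.9, -329.0, 77.0]
eef_rot: [-3.141, -0.003, -0.624]
force: [-0.0, -0.2, -4.1]
gripper_width: 34.3
```

```bash
python3 -m pendant '[[[0,0,0.2],[0,0,0],2],[[0,0,0.4],[0,0,0],2],[[0,0,0.6],[0,0,0],2],[[0,0,0.6],[0,0,0],2]]'
```

```text
clock: 14.7
tool_pos: [474.6, -328.0, 69.2]
eef_rot: [-3.141, 0.0, -0.624]
force: [1.1, 1.4, -4.3]
gripper_width: 34.1
```

```bash
python3 -m pendant '[[[0,0,0.1],[0,0,0],2],[[0,0,0.2],[0,0,0],2],[[0,0,0.25],[0,0,0],2],[[0,0,0.25],[0,0,0],2]]'
```

```text
clock: 15.1
tool_pos: [474.8, -328.3, 68.1]
eef_rot: [-3.141, -0.0, -0.624]
force: [-2.7, 3.4, 9.6]
gripper_width: 34.3
```

```bash
python3 -m pendant '[[[0,0,-0.1],[0,0,0],4.5],[[0,0,-0.1],[0,0,0],6],[[0,0,-0.1],[0,0,0],7],[[0,0,-0.1],[0,0,0],7],[[0,0,-4],[0,0,0],7],[[0,0,-9],[0,0,0],7],[[0,0,-14],[0,0,0],7],[[0,0,-19],[0,0,0],7],[[0,0,-21],[0,0,0],6],[[0,0,-21],[0,0,0],5]]'
python3 - <<'E'
from h import *
c=eyes.capture('wrist'); t=eyes.capture('top')
for d in (c,t): print([(round(k['p'],2),np.round(k['point'])) for k in eyes.look_for(d,'lever_grip')[:2]],[(round(k['p'],2),np.round(k['point'])) for k in eyes.look_for(d,'bobbin')[:2]])
cv2.imwrite('pics/w8.png',cv2.hconcat([cv2.resize(c['img'][:,:,::-1],(400,300)),cv2.resize(t['img'][120:300,240:440,::-1],(400,360))[:300]]))
h=np.array([616.1,-47.2])+R.from_euler('z',13.2,degrees=True).as_matrix()[:2,:2]@[-50,60]; print('hinge',h)
st(); a=np.radians(13.2)
for th in(1.05,1.52):
    g=np.r_[h-95*np.sin(th)*np.array([np.cos(a),np.sin(a)]),85+95*np.cos(th)]; print(th,g,proj(c,g),proj(t,g))
E
```

```text
clock: 16.1
tool_pos: [476.1, -329.6, 280.3]
eef_rot: [-3.14, -0.006, -0.624]
force: [1.0, -1.1, -0.0]
gripper_width: 50.4
[] [(0.82, array([ 478., -325.,   62.]))]
[(0.86, array([492., -11., 139.]))] [(0.86, array([ 472., -320.,   62.]))]
hinge [553.7  -0.2]
16.4 [ 474.  -327.6  275.3] [ 3.1  0.  -0.6] F [ 0.5  0.1 -0.4] w 50.029058005143185 q [-0.1  0.5  0.8  1.7 -0.3  1.1  0.2]
1.05 [473.5 -19.  132.3] [[  15.4 -149.8]] [[287.3 230. ]]
1.52 [461.3 -21.9  89.8] [[ 46.9 -95.2]] [[287.8 235.6]]
```

View pics/w8.png

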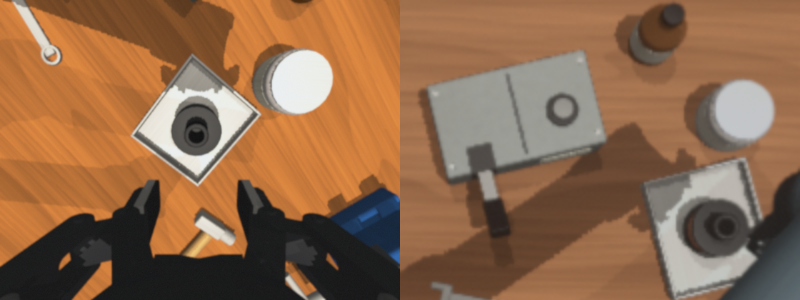

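Bobbin stands upright in the tray, and the grip in the top crop sits 1–2 px from where the 1.05 rad model puts it. Now the lever.

```bash
python3 -c "
from h import *
st();go(473.5,-19,230,-76.8)"
```

```text
16.4 [ 474.  -327.6  275.3] [ 3.1  0.  -0.6] F [ 0.5  0.1 -0.4] w 50.029058005143185 q [-0.1  0.5  0.8  1.7 -0.3  1.1  0.2]
shift cm [-18.1 -25.    4.6] turn [ 0.1  0.1 41. ]
```

```bash
python3 -m pendant '[[[-5,-7,0],[0,0,8],6],[[-10,-14,0],[0,0,16],6],[[-18.1,-25,2],[0,0,41],6],[[-18.1,-25,4.6],[0,0,41],6],[[-18.1,-25,4.6],[0,0,41],6],[[-18.1,-25,4.6],[0,0,41],6],[[-18.1,-25,4.6],[0,0,41],6],[[-18.1,-25,4.6],[0,0,41],6],[[-18.1,-25,4.6],[0,0,41],6],[[-18.1,-25,4.6],[0,0,41],6]]'
python3 - <<'E'
from h import *
s=st();c=eyes.capture('wrist'); print([(round(k['p'],2),np.round(k['point'])) for k in eyes.look_for(c,'lever_grip')[:2]]); print(proj(c,[[473.5,-19,132.3],[553.7,-0.2,85]]))
save(c,'w9')
go(473.5,-19,110,-76.8)
E
```

```text
clock: 17.4
tool_pos: [473.8, -21.0, 230.9]
eef_rot: [-3.142, -0.001, -1.342]
force: [-0.4, -0.7, -0.3]
gripper_width: 60.5
17.4 [473.8 -21.  230.9] [-3.1 -0.  -1.3] F [-0.4 -0.7 -0.3] w 60.48176458242812 q [-0.8  0.3  1.   2.  -0.3  0.9 -1. ]
[(0.66, array([493., -13., 130.]))]
[[275.2 210.7]
 [275.2 101.2]]
shift cm [-0.2  0.  12.1] turn [-0.  -0.  -0.1]
```

View pics/w9.png

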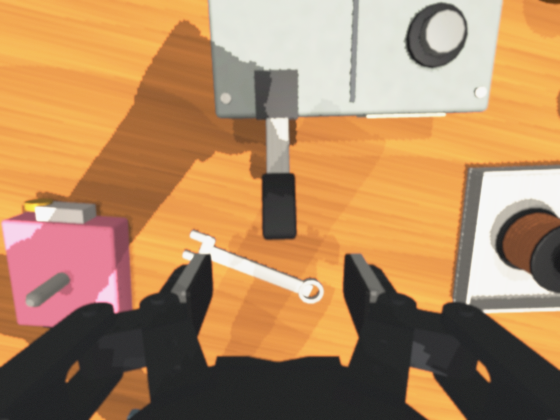

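Grip centre at (279,205) against a predicted (275,211), so I correct by a few mm. Descending and gripping at 40 N.

```bash
python3 -m pendant '[[[0.1,-0.3,5],[0,0,0],6],[[0.1,-0.3,9],[0,0,0],6],[[0.1,-0.3,12],[0,0,0],6],[[0.1,-0.3,12],[0,0,0],6],[[0.1,-0.3,12],[0,0,0],1.5],[[0.1,-0.3,12],[0,0,0],1.5],[[0.1,-0.3,12],[0,0,0],1.5],[[0.1,-0.3,12],[0,0,0],1.5],[[0.1,-0.3,12],[0,0,0],1.5],[[0.1,-0.3,12],[0,0,0],1.5],[[0.1,-0.3,12],[0,0,0],1.5]]' 40
python3 - <<'E'
from h import *
st()
# arc offsets in tool frame (cm) relative to theta=1.05, -y tool = +box x, z down
for t in(1.05,1.2,1.35,1.52,1.56,1.0,.8,.6,.4,.2,.05,-.05,-.1):
    print(t,np.round([0,9.5*(np.sin(t)-np.sin(1.05)),-9.5*(np.cos(t)-np.cos(1.05))],2))
E
```

```text
clock: 18.6
tool_pos: [478.0, -20.7, 111.9]
eef_rot: [-3.139, -0.001, -1.34]
force: [-0.5, -5.0, 6.8]
gripper_width: 25.0
18.6 [478.  -20.7 111.9] [-3.1 -0.  -1.3] F [-0.5 -5.   6.8] w 24.994919054916018 q [-0.7  0.6  0.8  2.1 -0.6  0.7 -0.8]
1.05 [ 0.  0. -0.]
1.2 [0.  0.6 1.3]
1.35 [0.  1.  2.6]
1.52 [0.  1.2 4.2]
1.56 [0.  1.3 4.6]
1.0 [ 0.  -0.2 -0.4]
0.8 [ 0.  -1.4 -1.9]
0.6 [ 0.  -2.9 -3.1]
0.4 [ 0.  -4.5 -4. ]
0.2 [ 0.  -6.3 -4.6]
0.05 [ 0.  -7.8 -4.8]
-0.05 [ 0.  -8.7 -4.8]
-0.1 [ 0.  -9.2 -4.7]
```

```bash
python3 -m pendant '[[[0.1,0.3,0.6],[0,0,0],1.5],[[0.1,0.6,1.3],[0,0,0],1.5],[[0.1,0.8,2],[0,0,0],1.5],[[0.1,1,2.6],[0,0,0],1.5],[[0.1,1.1,3.2],[0,0,0],1.5],[[0.1,1.2,3.7],[0,0,0],1.5],[[0.1,1.2,4.1],[0,0,0],1.5],[[0.1,1.2,4.1],[0,0,0],1.5]]'
```

```text
clock: 19.4
tool_pos: [466.7, -23.7, 70.9]
eef_rot: [-3.139, -0.0, -1.339]
force: [-1.2, -2.5, 8.4]
gripper_width: 25.3
```

```bash
python3 -m pendant '[[[0,0,0.2],[0,0,0],1.5],[[0,0,0.4],[0,0,0],1.5],[[0,0,0.4],[0,0,0],1.5]]'; python3 -m pendant '[[[0,0,0.2],[0,0,0],1.5],[[0,0,0.4],[0,0,0],1.5],[[0,0,0.4],[0,0,0],1.5]]'
```

```text
clock: 19.7
tool_pos: [467.0, -23.6, 68.9]
eef_rot: [-3.138, 0.002, -1.339]
force: [-11.3, -1.3, 46.5]
gripper_width: 25.0
clock: 20.0
tool_pos: [467.7, -23.5, 65.4]
eef_rot: [-3.137, 0.002, -1.339]
force: [-10.1, 0.4, 51.8]
gripper_width: 25.4
```

Lower stop reached, about 50 N at the stop. Lifting along the arc.

```bash
python3 -m pendant '[[[0,0,-0.6],[0,0,0],1.5],[[0,-0.1,-1.4],[0,0,0],1.5],[[0,-0.4,-2.3],[0,0,0],1.5],[[0,-0.7,-3.2],[0,0,0],1.5],[[0,-1.1,-4.1],[0,0,0],1.5],[[0,-1.5,-4.9],[0,0,0],1.5],[[0,-2.1,-5.6],[0,0,0],1.5],[[0,-2.7,-6.4],[0,0,0],1.5],[[0,-3.4,-7],[0,0,0],1.5],[[0,-4.1,-7.6],[0,0,0],1.5],[[0,-4.1,-7.6],[0,0,0],1.5]]'
python3 - <<'E'
from h import *
s=ctrl.sense(); print(np.array(s['force']))
c=eyes.capture('wrist'); print([(round(k['p'],2),np.round(k['point'])) for k in eyes.look_for(c,'lever_grip')[:2]])
E
```

```text
clock: 21.1
tool_pos: [504.1, -14.0, 138.0]
eef_rot: [3.138, 0.001, -1.339]
force: [-3.2, -4.2, 2.1]
gripper_width: 25.7
[-3.2 -4.2  2.1]
[(0.63, array([512.,  -6., 159.]))]
```

```bash
python3 -m pendant '[[[0,-0.8,-0.5],[0,0,0],1.5],[[0,-1.7,-0.9],[0,0,0],1.5],[[0,-2.6,-1.2],[0,0,0],1.5],[[0,-3.5,-1.5],[0,0,0],1.5],[[0,-4.2,-1.6],[0,0,0],1.5],[[0,-4.9,-1.6],[0,0,0],1.5],[[0,-5.4,-1.6],[0,0,0],1.5],[[0,-5.4,-1.6],[0,0,0],1.5]]'; python3 -m pendant '[[[0,-0.2,0],[0,0,0],1.5],[[0,-0.4,0],[0,0,0],1.5],[[0,-0.4,0],[0,0,0],1.5]]'; python3 -m pendant '[[[0,-0.2,0],[0,0,0],1.5],[[0,-0.4,0],[0,0,0],1.5],[[0,-0.4,0],[0,0,0],1.5]]'
```

```text
clock: 22.0
tool_pos: [555.4, -1.1, 153.4]
eef_rot: [3.136, 0.003, -1.34]
force: [-7.4, -2.1, 2.5]
gripper_width: 25.3
clock: 22.3
tool_pos: [558.7, -0.3, 153.3]
eef_rot: [3.135, 0.003, -1.34]
force: [-7.7, -0.9, 3.4]
gripper_width: 25.6
clock: 22.6
tool_pos: [562.7, 0.7, 153.1]
eef_rot: [3.135, 0.003, -1.34]
force: [-7.8, -1.0, 1.2]
gripper_width: 25.4
```

```bash
python3 -m pendant '[[[0,-0.2,0],[0,0,0],1.5],[[0,-0.4,0],[0,0,0],1.5],[[0,-0.4,0],[0,0,0],1.5]]'; python3 -m pendant '[[[0,-0.2,0],[0,0,0],1.5],[[0,-0.4,0],[0,0,0],1.5],[[0,-0.4,0],[0,0,0],1.5]]'
```

```text
clock: 22.9
tool_pos: [566.0, 1.6, 152.8]
eef_rot: [3.134, 0.003, -1.34]
force: [-7.6, -0.8, -0.6]
gripper_width: 25.6
clock: 23.2
tool_pos: [569.4, 2.5, 152.5]
eef_rot: [3.133, 0.003, -1.34]
force: [-8.2, -1.5, -1.8]
gripper_width: 25.3
```

```bash
python3 -m pendant '[[[0,-0.2,0],[0,0,0],1.5],[[0,-0.4,0],[0,0,0],1.5],[[0,-0.4,0],[0,0,0],1.5]]'; python3 -m pendant '[[[0,-0.2,0],[0,0,0],1.5],[[0,-0.4,0],[0,0,0],1.5],[[0,-0.4,0],[0,0,0],1.5]]'
python3 - <<'E'
from h import *
c=eyes.capture('wrist'); t=eyes.capture('top')
for d in(c,t): print([(round(k['p'],2),np.round(k['point'])) for k in eyes.look_for(d,'lever_grip')[:2]])
E
```

```text
clock: 23.5
tool_pos: [572.2, 3.1, 152.1]
eef_rot: [3.131, 0.004, -1.341]
force: [-11.3, -2.0, -0.2]
gripper_width: 25.5
clock: 23.8
tool_pos: [572.4, 3.1, 152.0]
eef_rot: [3.123, 0.006, -1.342]
force: [-24.1, -3.1, 10.7]
gripper_width: 25.5
[(0.59, array([571.,   4., 184.]))]
[(0.65, array([738., 242., 155.]))]
```

The stop shows: force jumped to 24 N with no further travel. I release and draw straight up.

```bash
python3 -m pendant '[[[0,-0.1,0],[0,0,0],1.5],[[0,-0.1,0],[0,0,0],1.5],[[0,0.3,0],[0,0,0],1.5],[[0,0.6,0],[0,0,0],1.5],[[0,0.6,0],[0,0,0],1.5]]'
```

```text
clock: 24.5
tool_pos: [571.6, 3.0, 152.2]
eef_rot: [3.134, 0.003, -1.341]
force: [-7.0, -2.2, -6.0]
gripper_width: 25.4
```

```bash
python3 -m pendant '[[[0,0.3,0],[0,0,0],1.5],[[0,0.3,0],[0,0,0],1.5]]';python3 -m pendant '[[[0,0.2,0],[0,0,0],1.5],[[0,0.2,0],[0,0,0],1.5]]'
```

```text
clock: 24.7
tool_pos: [570.7, 2.8, 152.5]
eef_rot: [3.138, 0.002, -1.34]
force: [-2.8, -0.8, -14.2]
gripper_width: 25.6
clock: 24.9
tool_pos: [569.5, 2.3, 152.8]
eef_rot: [3.139, 0.002, -1.339]
force: [-2.3, 1.2, -18.0]
gripper_width: 25.2
```

```bash
python3 -m pendant '[[[0,0,0],[0,0,0],5],[[0,0,0],[0,0,0],6],[[0,0,0],[0,0,0],6],[[0,0,0],[0,0,0],6],[[0,0,-4],[0,0,0],6],[[0,0,-8],[0,0,0],6],[[0,0,-12],[0,0,0],6],[[0,0,-14],[0,0,0],6],[[0,4,-14],[0,0,0],6],[[0,8,-14],[0,0,0],6],[[0,8,-14],[0,0,0],6]]'
python3 - <<'E'
from h import *
st(); c=eyes.capture('wrist'); t=eyes.capture('scene')
for d in(c,t): print([(round(k['p'],2),np.round(k['point'])) for k in eyes.look_for(d,'lever_grip')[:2]])
for n in 'bobbin tape tin oil spray'.split(): print(n,[(round(k['p'],2),np.round(k['point'])) for k in eyes.look_for(t,n)[:2]])
cv2.imwrite('pics/w10.png',cv2.hconcat([cv2.resize(c['img'][:,:,::-1],(400,300)),cv2.resize(t['img'][180:390,160:440,::-1],(400,300))]))
E
```

```text
clock: 26.0
tool_pos: [488.3, -19.0, 293.5]
eef_rot: [3.139, 0.004, -1.343]
force: [0.7, 0.4, 0.6]
gripper_width: 60.0
26.0 [488.3 -19.  293.5] [ 3.1  0.  -1.3] F [0.7 0.4 0.6] w 60.02060649326265 q [-0.9  0.3  1.   1.9 -0.3  1.1 -1.1]
[(0.58, array([553.,  -0., 200.]))]
[(0.55, array([561., -12., 186.]))]
bobbin [(0.94, array([ 485., -339.,   65.]))]
tape [(0.94, array([670., 351.,  30.]))]
tin [(0.69, array([ 635., -363.,   96.]))]
oil [(0.81, array([ 744., -255.,  113.]))]
spray [(0.74, array([757., 224., 126.]))]
```

View pics/w10.png

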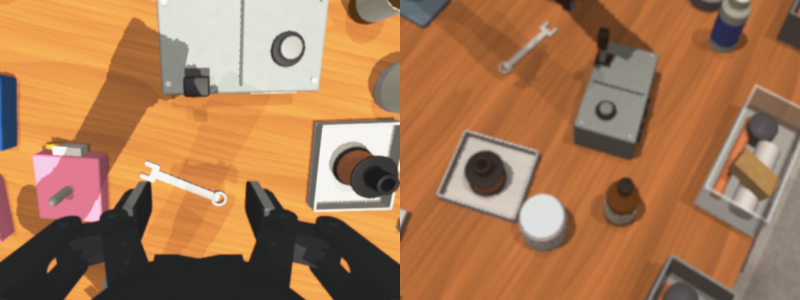

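The lever stands upright on its own: the scene camera gives (561,-12,186), against (560,-11,185) at the start. The bobbin is upright in the tray and the bystanders have not moved.

```bash
python3 -c "
from bench import finish_job
print(finish_job())"
```

```text
the job is handed in; nothing more can be done
None
```

The job is done and handed in at about 26 s of the 72 s allowed.

I pressed the test button until the lever dropped, and checked the drop in the wrist picture. I then lifted the bobbin off the blue feeder's spindle and stood it upright in the steel tray. Last, I pushed the lever to its lower stop (about 50 N at the stop) and lifted it to its upper stop, where the force rose to 24 N with no more travel. I then released it.

**Last checks:**
- **Lever:** it stayed up with the gripper clear. The scene camera put its grip at (561, -12, 186), against (560, -11, 185) before the trip.
- **Bobbin:** it stands upright in the tray.
- **Other things:** the tape, tin, oil and spray are within about 4 mm of their first readings, which is the detector's own error.

**What disagreed:**
- **Camera positions:** the top and wrist cameras differed by 6 to 12 mm on the bobbin's y position. I used a value between them and confirmed it from close by before gripping.
- **Upper stop:** the tool reached the upper stop about 14 mm further back than my hinge estimate. I relied on the force rise there.
- **After the stop:** as I backed off before releasing, the tool felt up to 18 N of downward pull, so that check did not confirm the latch. The picture after release did.

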